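# Re-zero the burrs of a coffee grinder with its T-key

### The job

The hopper is off the coffee grinder so that its burrs can be set to zero: take the red-handled T-key from its wooden stand, lower it down the open throat and feel it onto the square adjuster stem at the bottom without ramming it. Turn it clockwise, gently, just until the burrs touch and it stops, then open them again by a quarter of a turn. Put the key back upright in its pocket in the stand and leave everything else where it is.

Things in the scene. Friction and masses are not known exactly. Their poses are not given: they have to be found in the camera images.
- throat (a point): centre of the open throat's rim on top of the grinder, 160 mm above the worktop: a vertical round bore, 38 mm diameter, 112 mm deep. The grinder, a light-grey round tower that does not move, has a body of 120 mm diameter up to 148 mm, a 62 mm steel collar up to 160 mm, a 138 mm base, and a smoked bin at its front (this point's -x) to 115 mm from the axis, 86 mm high
- stem_foot (a point): centre of the brass disc at the bottom of the throat, 48 mm above the worktop, 112 mm below the rim, on the throat's axis. On it stands the steel stem, 16 mm square, 25 mm tall (top 87 mm below the rim), its last 5 mm tapered to a 9 mm square. Which way the square faces differs every time and is not told: find it by feel
- stem (a joint): turn of the square stem, rad: grows clockwise seen from above (closing), 2.6 when the burrs touch and it stops dead, 0 fully open; starts 0.45 to 0.95 short of the stop. Friction about 0.12 N m; stays where it is left. Says nothing of which way the square faces. A misaligned key turned while it presses on the stem's taper drags the stem round
- burr_carrier (a joint): elastic twist of the carrier that holds the stem, rad, clockwise positive: 0 unloaded, 4 N m per rad, so about 0.03 while the stem turns freely and rising once the burrs touch; beyond 0.2 (0.8 N m) the burrs are strained. When twisted, the square has turned by this much more than joint stem shows
- key_bar (a point): centre of the red cross bar of the T-key, loose, 0.22 kg. The bar is 80 mm long (this point's y), 14 mm thick (x) and 18 mm high (z, along the rod, up while the key stands). Below it a 12 mm round steel rod; the bar centre is 150 mm above the key's foot
- key_foot (a point): centre of the open lower end of the key, 150 mm below the bar centre. The foot is an octagonal steel socket, 31 mm across, 40 mm tall, with a 17.6 mm square hole 27 mm deep, sides along x and y; it drops over the stem to seat on the disc when parallel to it (any of four ways, 5 degrees of play each way). Misaligned it stops 15 to 20 mm above the disc, lower the nearer to a match
- pocket (a point): centre of the floor of the key's pocket in the walnut stand (block 80 x 124 x 60 mm, fixed), where the key's foot rests: round hole, 37 mm diameter, 52 mm deep, floor 8 mm and mouth 60 mm above the worktop. The block runs along y; a tamper 108 mm high stands on it 56 mm towards -y. A microwave 240 mm high is behind, its front at world x = 0.59, left end at y = -0.03: keep clear
- hopper: the grinder's smoked hopper, taken off and standing on its wide mouth, 125 mm diameter, 103 mm high; origin at the centre of its underside; leave alone
- mug: green mug, 86 mm diameter with a handle, 94 mm high; origin at the centre of its underside; leave alone
- coffee_jar: coffee jar with a black lid, 79 mm diameter, 154 mm high; origin at the centre of its underside; leave alone
- teaspoon: steel teaspoon lying on the worktop, 130 x 26 x 11 mm; origin at the centre of its underside; leave alone

How it is judged:
On the way, in this order (a step that is already met when the one before it is completed fails the run):
1. the key is fully seated over the square stem at the bottom of the throat (distance between key_foot and stem_foot below 0.005 m and angle between key_foot's own z axis and vertical below 0.1 rad), for 0.2 s.
2. with the key still on the stem, the burrs are closed until they touch (value of joint stem above 2.57 rad and distance between key_foot and stem_foot below 0.01 m), for 0.1 s.
3. the burrs are opened again by a quarter of a turn (65 to 115 degrees) with the key (value of joint stem between 0.593 and 1.466 rad and distance between key_foot and stem_foot below 0.01 m), for 0.1 s.
At the end, for the whole second after the job is handed in: The stem stands 65 to 115 degrees (joint value 0.593 to 1.466) open of the point where the burrs touch, and the key stands upright (within 6 degrees) at rest on the floor of its pocket in the stand (foot within 8 mm of the pocket's floor centre), released (value of joint stem between 0.593 and 1.466 rad and distance between key_foot and pocket below 0.008 m and angle between key_foot's own z axis and vertical below 0.1 rad and linear speed of t_key below 0.02 m/s).
It fails at once if the key is rammed onto the stem (contact forces adding up to over 40 N, some 20 to 25 N of push, while its foot is still over 10 mm above the disc) (contact force between t_key and burr_carrier above 40 N and z of key_foot in the frame of stem_foot above 0.01 m).
It fails at once if the burrs are strained: more than 0.8 N m after they touch (carrier twisted beyond 0.2 rad) (value of joint burr_carrier above 0.2 rad).
It fails at once if a bystander is disturbed (moved by more than 25 mm) (distance of any of hopper, mug, coffee_jar, teaspoon from where it was at the start of the episode above 0.025 m).
It also fails if it takes over 72 s, if anything falls off the work surface, if the arm or the gripper's body presses on something with over 40 N, if the wrist force passes 120 N, or if a joint passes its speed limit or range.

### The arm

A 7-joint arm with a two-finger parallel gripper is mounted at the origin on a cart in front of the work surface, level with it; the furniture and walls round the work are solid. World frame = base frame: x ahead of the robot, y to its left, z up, the work surface at z = 0. Lengths are in m, angles in rad, forces in N, time in s.
With the tool pointing down it reaches from about 0.4 to 0.85 m from the base axis. Payload 4.5 kg.
Tool frame: the origin (TCP) lies at the very end of the fingers, on their centre line; the grasp point (between the pads) lies 19 mm behind it (tcp_to_grasp is the z of the grasp point in the tool frame, in m); z points along the fingers, y is the line along which they close (so a half turn about z gives the same grasp; the last joint's range is limited). The gripper opens to 88 mm and grips with 3 to 60 N. Pads are 18 mm wide; open, the fingers measure 123 mm over their backs; the gripper's body (75 mm by 187 mm) begins 45 mm behind the grasp point.
Start: joints at [1.298, 0.689, -0.195, 1.565, 0.157, 0.902, -0.215], TCP at [0.189, -0.596, 0.239] pointing down, gripper open.
Joint ranges: [-3.01, 3.01], [-0.46, 2.08], [-1.47, 1.51], [0.13, 2.56], [-1, 4.14], [0.04, 2.09], [-2.66, 2.66]. Speed limits (rad/s): [2.57, 2.57, 3.14, 3.14, 3.14, 3.14, 3.14].

### API

Orientations are given as a unit quaternion [x, y, z, w].
In Python, from plant import * gives the robot as it stands. The module is installed in compiled form; this text tells all that it offers.
- The arm moves only by the shell command python3 -m jog 'ROWS' [OPENING] [FORCE]. ROWS is JSON, a list that holds one entry, the list of rows, each a list of 6 numbers: the shift along the tool's x, y, z in m, then the turn, a rotation vector about the tool's x, y, z in rad. In form: [[[dx, dy, dz, ax, ay, az], ...]]. A call has 1 to 12 rows; each row shifts and turns the commanded pose from where the row before left it, along the tool's axes as they then stand; what a row does not reach is not made up. A row lasts 1/8 s, in which the tool goes at most 62.5 mm and 10.7 degrees, less where a joint would pass 70% of its speed; a pose out of reach is approached as far as the arm can. A call with a gripper value outside its range is refused whole. OPENING is the finger opening in m, from 0 to 0.0881, set as the call begins (- or left out, the last holds). The fingers move at their own pace and stop on an object; FORCE is the grip in N (left out, the last holds). Time passes only in rows, so rows that do not move let the fingers close. It gives the time, the measured TCP pose, the force, the opening and the grip force at its end, in the units of the state.
- get_state(): the state, without advancing time (a new reading comes with each control period).
- snapshot(name): name is "scene" or "top" or "wrist"; returns a dict with "frame" (400x640x3 uint8, red, green, blue), "mtx" (3x3 intrinsics, pixels), "D" ([k1, k2, p1, p2, k3] as OpenCV has them; the pictures are not rectified), "xyz" and "orientation" of the camera in the world; the wrist camera has in their place "mount" (4x4, takes a point from camera to tool coordinates, whose origin is the TCP and whose axes are the flange's). Camera axes: x right, y down, z forward; pixel columns grow to the right and rows downward; lengths in m; the calibration is good to about 2 mm. A picture is of the moment at which its call begins: read the wrist's pose just before it. There is no depth.
- finish_job(): hands the job in; it is judged then, once.
The state is a dict: "clock": time; "q": joint angles; "qd": joint speeds; "joint_torque": joint torques, N m; "tool_pos": TCP position; "eef_rot": TCP orientation; "contact_force": force on the tool from outside, world axes, zero at the start; "moment": the same for the moment, N m; "opening": opening from 0.0 (shut) to 1.0 (fully open); "finger_force": force on a finger pad.
Only numpy, scipy, OpenCV 4.12 (cv2) and the standard library are available. Lean on these libraries where they do the work, as an engineer would, in place of code of your own. Each camera call takes 0.05 s, during which the arm holds its last target. There are 200 camera calls.

## Working session

There is one attempt and no reset: what is moved stays moved. The work goes in short steps, Python scripts to look and compute and a shell command to move; the robot and the scene stay as the last step left them, time stands still between calls to the robot, and variables do not carry over. Pictures are saved under pics/ and viewed, at most 10 in all, crops included, and the job is handed in when it is done.

```bash
mkdir -p pics; python3 - <<'E'
from plant import *
import cv2,numpy as np
s=get_state();print({k:np.round(v,3).tolist() for k,v in s.items()})
for n in("scene","top"):
    d=snapshot(n);cv2.imwrite(f"pics/{n}0.png",d["frame"][:,:,::-1]);print(n,d["mtx"],d["D"],d["xyz"],d["orientation"])
E
```

```text
{'clock': 0.0, 'q': [1.298, 0.69, -0.195, 1.566, 0.157, 0.902, -0.215], 'qd': [0.001, -0.001, 0.001, -0.002, -0.002, 0.0, -0.001], 'joint_torque': [0.0, -52.756, -1.267, -15.343, -0.053, 0.007, 0.0], 'tool_pos': [0.189, -0.595, 0.238], 'eef_rot': [0.988, 0.153, -0.0, -0.001], 'contact_force': [1.236, -0.371, -0.442], 'moment': [0.023, 0.039, 0.006], 'finger_force': 0.0, 'opening': 1.004}
scene [[379.77337451   0.         320.03595523]
 [  0.         379.77337451 200.32408156]
 [  0.           0.           1.        ]] [-0.01657616  0.          0.          0.          0.        ] [-0.12103596  0.65675377  1.00738705] [-0.33897395  0.85390965 -0.36373332  0.15373039]
top [[366.71271034   0.         319.61189235]
 [  0.         366.71271034 200.28193066]
 [  0.           0.           1.        ]] [0.01486968 0.         0.         0.         0.        ] [ 0.37641805 -0.01689806  1.22122525] [-0.70490075  0.70549366 -0.06017898  0.04209661]
```

View pics/scene0.png

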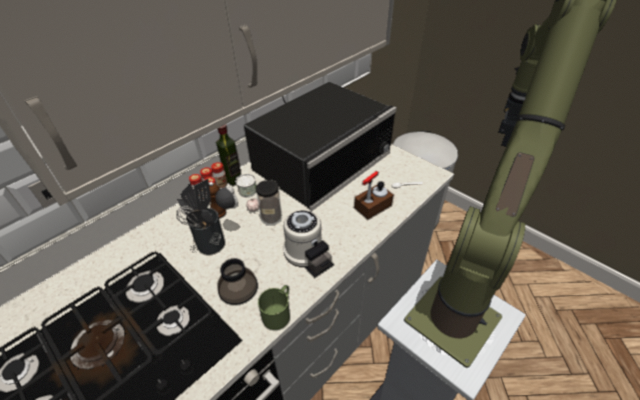

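View pics/top0.png

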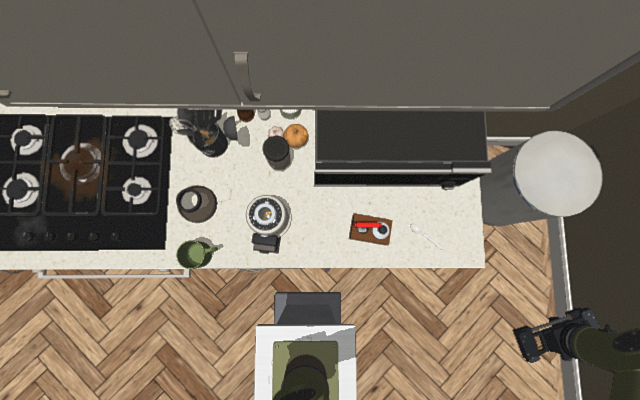

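The top view shows the grinder throat near (267,214), the stand near (371,229) with the red bar at about (368,225), and the tamper near (382,231). The microwave front runs along row 185. In the scene view the bar is at (371,179) and the throat at (302,221).

```bash
cat > h.py <<'E'
from plant import *
import cv2,numpy as np
from scipy.spatial.transform import Rotation as R
def cam(n):
    s=get_state(); d=snapshot(n)
    if n=="wrist":
        T=np.eye(4);T[:3,:3]=R.from_quat(s["eef_rot"]).as_matrix();T[:3,3]=s["tool_pos"]
        M=T@np.array(d["mount"]);Rm,o=M[:3,:3],M[:3,3]
    else: Rm,o=R.from_quat(d["orientation"]).as_matrix(),np.array(d["xyz"])
    return d["frame"],np.array(d["mtx"]),np.array(d["D"]),Rm,o
def ray(c,uv):
    f,K,D,Rm,o=c
    p=cv2.undistortPoints(np.array(uv,float).reshape(-1,1,2),K,D)[:,0]
    r=np.c_[p,np.ones(len(p))]@Rm.T
    return o,r
def onz(c,uv,z):
    o,r=ray(c,uv);return o+r*((z-o[2])/r[:,2])[:,None]
def proj(c,P):
    f,K,D,Rm,o=c
    q=(np.atleast_2d(P)-o)@Rm
    return cv2.projectPoints(q,np.zeros(3),np.zeros(3),K,D)[0][:,0]
def red(f,thr=70):
    f=f.astype(int);return (((f[...,0]-np.maximum(f[...,1],f[...,2]))>thr)*255).astype(np.uint8)
def blob(m,box=None):
    if box: k=np.zeros_like(m);k[box[1]:box[3],box[0]:box[2]]=255;m=m&k
    c=max(cv2.findContours(m,cv2.RETR_EXTERNAL,cv2.CHAIN_APPROX_NONE)[0],key=cv2.contourArea);return c
def tri(c1,u1,c2,u2):
    A=[];b=[]
    for c,u in((c1,u1),(c2,u2)):
        o,r=ray(c,[u]);r=r[0]/np.linalg.norm(r);P=np.eye(3)-np.outer(r,r);A.append(P);b.append(P@o)
    return np.linalg.lstsq(np.vstack(A),np.hstack(b),rcond=None)[0]
E
python3 - <<'E'
from h import *
t=cam("top");s=cam("scene")
rt=cv2.minAreaRect(blob(red(t[0]),(340,205,400,250)));rs=cv2.minAreaRect(blob(red(s[0]),(350,160,395,200)))
print(rt,rs,"bar tri",tri(t,rt[0],s,rs[0]))
b=cv2.boxPoints(rt);print("top corners",onz(t,b,.167))
print("throat ~",onz(t,[(267,214)],.16))
cv2.imwrite("pics/crop1.png",np.hstack([cv2.resize(t[0][175:265,225:315],None,fx=4,fy=4,interpolation=cv2.INTER_CUBIC),cv2.resize(t[0][190:260,330:430],(400,360),interpolation=cv2.INTER_CUBIC)])[:,:,::-1])
E
```

```text
((367.5, 224.5), (5.0, 27.0), 90.0) ((370.2500305175781, 176.75001525878906), (4.242640495300293, 17.677669525146484), 45.0) bar tri [ 0.4601382  -0.1833629   0.16007026]
top corners [[ 0.46686029 -0.14330525  0.167     ]
 [ 0.466839   -0.22158093  0.167     ]
 [ 0.45238069 -0.22118661  0.167     ]
 [ 0.45242499 -0.14306797  0.167     ]]
throat ~ [[0.49082505 0.10830429 0.16      ]]
```

View pics/crop1.png

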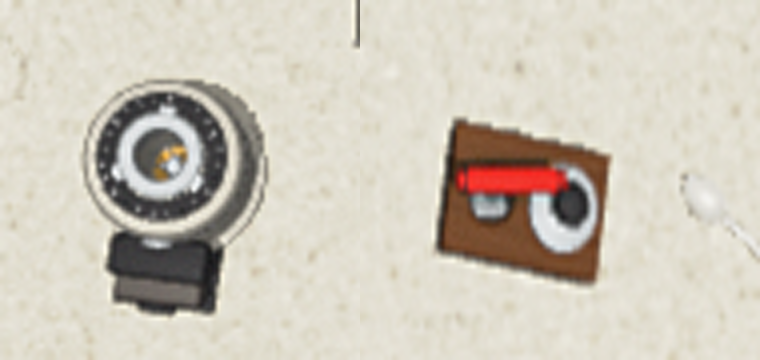

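```bash
cat >> h.py <<'E'
def rows(x,y,z,yaw,n,s=None):
    "yaw = world heading of tool x, deg; prints n rows; straight line, tool vertical"
    s=s or get_state();Ra=R.from_quat(s["eef_rot"]);p=np.array(s["tool_pos"])
    Rb=R.from_euler('z',yaw,degrees=True)*R.from_rotvec([np.pi,0,0])
    dr=(Ra.inv()*Rb).as_rotvec();d=(np.array([x,y,z])-p)/n
    out=[]
    for i in range(n):
        Rc=Ra*R.from_rotvec(dr*i/n);out.append(np.r_[np.round(Rc.inv().apply(d),4),np.round(dr/n,4)].tolist())
    print("[["+",".join(map(str,out)).replace(" ","")+"]]")
def st():
    s=get_state();r=R.from_quat(s["eef_rot"]).as_matrix()
    print("t",round(s["clock"],2),"p",np.round(s["tool_pos"],4),"yaw",round(np.degrees(np.arctan2(r[1,0],r[0,0])),2),"tilt",np.round(r[:2,2],4),"F",np.round(s["contact_force"],1),"M",np.round(s["moment"],2),"op",round(s["opening"]*88,1),"ff",round(s["finger_force"],1),"q7",round(s["q"][6],2))
E
python3 -c "
from h import *
st();rows(.44,-.183,.26,90,10)"
```

```text
t 0.2 p [ 0.1886 -0.5955  0.2383] yaw 17.58 tilt [-0.0004  0.001 ] F [ 0.4  0.6 -0.5] M [-0.06 -0.05 -0.02] op 87.5 ff 0.0 q7 -0.22
[[[0.0364,-0.0317,-0.0021,-0.0001,-0.0001,-0.1264],[0.0401,-0.0269,-0.0022,-0.0001,-0.0001,-0.1264],[0.0432,-0.0216,-0.0022,-0.0001,-0.0001,-0.1264],[0.0456,-0.016,-0.0022,-0.0001,-0.0001,-0.1264],[0.0472,-0.0101,-0.0022,-0.0001,-0.0001,-0.1264],[0.0481,-0.0041,-0.0022,-0.0001,-0.0001,-0.1264],[0.0483,0.002,-0.0022,-0.0001,-0.0001,-0.1264],[0.0476,0.0081,-0.0022,-0.0001,-0.0001,-0.1264],[0.0462,0.014,-0.0022,-0.0001,-0.0001,-0.1264],[0.0441,0.0197,-0.0022,-0.0001,-0.0001,-0.1264]]]
```

```bash
python3 -m jog '[[[0.036,-0.032,-0.002,0,0,-0.126],[0.040,-0.027,-0.002,0,0,-0.126],[0.043,-0.022,-0.002,0,0,-0.126],[0.046,-0.016,-0.002,0,0,-0.126],[0.047,-0.010,-0.002,0,0,-0.126],[0.048,-0.004,-0.002,0,0,-0.126],[0.048,0.002,-0.002,0,0,-0.126],[0.048,0.008,-0.002,0,0,-0.126],[0.046,0.014,-0.002,0,0,-0.126],[0.044,0.020,-0.002,0,0,-0.126],[0,0,0,0,0,0],[0,0,0,0,0,0]]]'
python3 - <<'E'
from h import *
st();w=cam("wrist");cv2.imwrite("pics/w1.png",w[0][:,:,::-1])
c=blob(red(w[0]));r=cv2.minAreaRect(c);print(r);b=cv2.boxPoints(r);P=onz(w,b,.167);print(P,P.mean(0))
E
```

```text
clock: 1.7
tool_pos: [0.4396, -0.1844, 0.2585]
eef_rot: [0.709, 0.705, -0.001, -0.0]
contact_force: [-0.6, 0.8, -0.0]
opening: 0.997
finger_force: 0.0
t 1.7 p [ 0.4396 -0.1844  0.2585] yaw 89.7 tilt [-0.0012 -0.0007] F [-0.6  0.8 -0. ] M [-0.08 -0.11 -0.  ] op 87.7 ff 0.0 q7 -0.11
((344.5, 190.5), (79.0, 17.0), 90.0)
[[ 0.45212708 -0.14782628  0.167     ]
 [ 0.46538726 -0.14788965  0.167     ]
 [ 0.46710485 -0.21483011  0.167     ]
 [ 0.4527579  -0.2147559   0.167     ]] [ 0.45934427 -0.18132549  0.167     ]
```

View pics/w1.png

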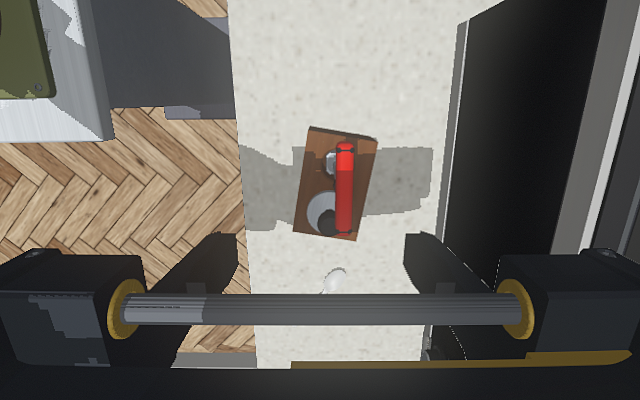

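The wrist view shows the red bar upright at columns 336–354, rows 143–237 (centre ≈(344,190)), with the tamper at (325,213) under its -y end. I'll descend to grasp.

```bash
python3 -m jog '[[[0.002,0.010,0.030,0,0,-0.005],[0,0.010,0.030,0,0,0],[0,0,0.030,0,0,0],[0,0,0.030,0,0,0],[0,0,0,0,0,0],[0,0,0,0,0,0]]]' 
python3 - <<'E'
from h import *
st();w=cam("wrist");c=blob(red(w[0],60));r=cv2.minAreaRect(c);P=onz(w,cv2.boxPoints(r),.167);print(r,P,P.mean(0))
E
```

```text
clock: 2.5
tool_pos: [0.4603, -0.1827, 0.1395]
eef_rot: [0.707, 0.707, -0.0, 0.0]
contact_force: [-0.4, -0.2, 0.8]
opening: 0.997
finger_force: 0.0
t 2.5 p [ 0.4603 -0.1827  0.1395] yaw 89.96 tilt [ 0.0007 -0.0007] F [-0.4 -0.2  0.8] M [-0.02 -0.13 -0.01] op 87.8 ff 0.0 q7 -0.28
((317.0, 248.0), (90.0, 32.0), 90.0) [[ 0.45268671 -0.14799312  0.167     ]
 [ 0.46581912 -0.14800536  0.167     ]
 [ 0.4663138  -0.19106775  0.167     ]
 [ 0.45182735 -0.19105879  0.167     ]] [ 0.45916175 -0.16953125  0.167     ]
```

```bash
python3 -m jog '[[[0,-0.001,0,0,0,0],[0,0,0,0,0,0],[0,0,0,0,0,0],[0,0,0,0,0,0],[0,0,0,0,0,0],[0,0,0,0,0,0],[0,0,0,0,0,0],[0,0,0,0,0,0]]]' 0.0 55
python3 -c "
from h import *
st()"
```

```text
clock: 3.55
tool_pos: [0.4592, -0.1817, 0.1387]
eef_rot: [0.707, 0.707, -0.0, -0.0]
contact_force: [0.1, 0.4, -0.1]
opening: 0.152
finger_force: 55.0
t 3.55 p [ 0.4592 -0.1817  0.1387] yaw 90.06 tilt [-0.0001 -0.0001] F [ 0.1  0.4 -0.1] M [-0.06 -0.1   0.04] op 13.4 ff 55.0 q7 -0.28
```

```bash
python3 -m jog '[[[0,0,-0.02,0,0,0],[0,0,-0.03,0,0,0],[0,0,-0.035,0,0,0],[0,0,-0.035,0,0,0],[0,0,-0.035,0,0,0],[0,0,-0.035,0,0,0],[0.04,0.01,0,0,0,0],[0.05,0.01,0,0,0,0],[0.05,0.01,0,0,0,0],[0.03,0,0,0,0,0],[0,0,0,0,0,0],[0,0,0,0,0,0]]]'
python3 - <<'E'
from h import *
st();w=cam("wrist");cv2.imwrite("pics/w2.png",w[0][:,:,::-1]);np.save("w2.npy",np.array([w],dtype=object),allow_pickle=True)
c=blob(red(w[0]));print(cv2.minAreaRect(c))
E
```

```text
clock: 5.05
tool_pos: [0.4885, -0.0128, 0.3282]
eef_rot: [0.707, 0.707, -0.001, -0.0]
contact_force: [-0.4, -0.1, -3.1]
opening: 0.15
finger_force: 55.0
t 5.05 p [ 0.4885 -0.0128  0.3282] yaw 90.02 tilt [-0.0014 -0.0012] F [-0.4 -0.1 -3.1] M [-0.08 -0.07  0.01] op 13.2 ff 55.0 q7 -0.4
((320.5, 249.5), (87.0, 31.0), 90.0)
```

View pics/w2.png

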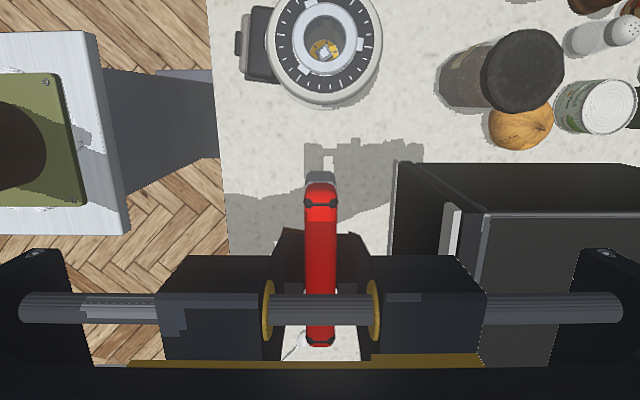

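The grinder is at the top centre: the collar is centred near (326,42), and the stem top with its brass disc shows at about (325,52). Next I'll fit the rim and check it against the top view.

```bash
python3 - <<'E'
from h import *
w=np.load("w2.npy",allow_pickle=True)[0]
t=cam("top")
def fit(c,box,k,rs,z,nm):
    x0,y0,x1,y1=box;g=cv2.cvtColor(cv2.resize(c[0][y0:y1,x0:x1],None,fx=k,fy=k,interpolation=cv2.INTER_CUBIC),cv2.COLOR_RGB2GRAY)
    h=cv2.HoughCircles(g,cv2.HOUGH_GRADIENT_ALT,1.5,5,param1=200,param2=.6,minRadius=rs[0],maxRadius=rs[1])
    if h is None:print(nm,None);return
    for a in h.reshape(-1,h.shape[-1])[:6]:
        u=(a[:2]+.5)/k-.5+[x0,y0];P=onz(c,[u,u+[a[2]/k,0]],z);print(nm,u,a[2]/k,P[0],"R",np.linalg.norm(P[1]-P[0]))
fit(w,(255,0,395,115),4,(70,340),.16,"w")
fit(t,(235,185,300,245),6,(30,150),.16,"t")
cv2.imwrite("pics/c2.png",cv2.resize(w[0][0:95,275:375],None,fx=6,fy=6,interpolation=cv2.INTER_CUBIC)[:,:,::-1])
E
```

```text
w [324.375  51.75 ] 53.141224 [0.49234063 0.10569082 0.16      ] R 0.05025428664081114
w [312.75   50.625] 49.342045 [0.48135734 0.10668006 0.16      ] R 0.04660605480584153
w [325.125  37.5  ] 33.733246 [0.4929974  0.11802089 0.16      ] R 0.0315258262991953
w [327.375  39.   ] 54.503326 [0.49510783 0.11673549 0.16      ] R 0.05101879666328864
w [331.5    44.625] 42.698273 [0.49901455 0.11189022 0.16      ] R 0.04014525658090738
w [319.5    38.625] 36.958633 [0.48774033 0.11705908 0.16      ] R 0.03457003019628494
t [265.08333397 213.33333397] 19.465483 [0.49276761 0.1138726  0.16      ] R 0.0562783416222372
t [264.58333397 217.33333206] 19.122847 [0.48113183 0.11509389 0.16      ] R 0.05519397454754828
t [264.58333397 221.58333206] 23.086218 [0.46880935 0.11485833 0.16      ] R 0.0665431135579922
t [265.08333397 213.33333397] 16.383268 [0.49276761 0.1138726  0.16      ] R 0.04735488136346699
t [270.08333206 220.33333206] 23.514574 [0.47241948 0.09909019 0.16      ] R 0.06787547435157981
t [261.33333397 217.33333206] 15.288739 [0.48113549 0.12445633 0.16      ] R 0.04408897181619443
```

View pics/c2.png

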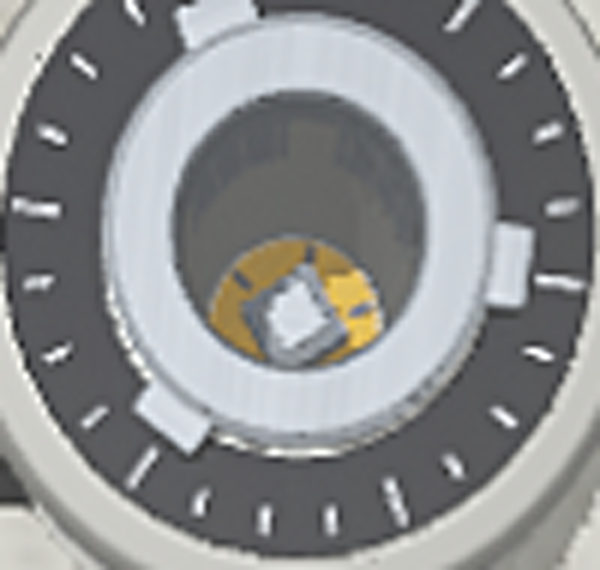

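The crop shows the rim bore centred at about (300,228) in crop pixels, which is (324.7,37.7) in the picture. The stem's bright top, near crop (298,312), is rotated about 35–40°. I'll work out that angle by casting rays onto its top plane.

```bash
python3 - <<'E'
from h import *
w=np.load("w2.npy",allow_pickle=True)[0]
k=8;x0,y0=310,38
g=cv2.resize(w[0][38:64,310:342],None,fx=k,fy=k,interpolation=cv2.INTER_CUBIC).astype(int)
for thr in(165,180,195):
    m=((g.min(2)>thr)*255).astype(np.uint8);n,l,s,cc=cv2.connectedComponentsWithStats(m)
    # component nearest px (324.5,52)
    i=1+np.argmin(np.linalg.norm(cc[1:]-[(324.5-x0)*k,(52-y0)*k],axis=1))
    c=max(cv2.findContours(((l==i)*255).astype(np.uint8),0,cv2.CHAIN_APPROX_NONE)[0],key=len)[:,0]
    P=onz(w,(c+.5)/k-.5+[x0,y0],.073)[:,:2]
    r=cv2.minAreaRect((P*1000).astype(np.float32));print(thr,r)
rows(.493,.117,.305,90,4)
E
```

```text
165 ((491.9093017578125, 117.28545379638672), (10.83084487915039, 10.817258834838867), 34.000328063964844)
180 ((492.08685302734375, 117.1404800415039), (10.058319091796875, 9.815427780151367), 32.16557312011719)
195 ((492.1759948730469, 117.17924499511719), (9.386067390441895, 9.279744148254395), 31.566858291625977)
[[[0.0326,0.001,0.0058,-0.0002,0.0002,-0.0003],[0.0326,0.001,0.0058,-0.0002,0.0002,-0.0003],[0.0326,0.001,0.0058,-0.0002,0.0002,-0.0003],[0.0326,0.0011,0.0058,-0.0002,0.0002,-0.0003]]]
```

```bash
python3 -m jog '[[[0.033,0.001,0.006,0,0,0],[0.033,0.001,0.006,0,0,0],[0.032,0.001,0.006,0,0,0],[0.032,0.001,0.006,0,0,0],[0,0,0,0,0,-0.14],[0,0,0,0,0,-0.14],[0,0,0,0,0,-0.14],[0,0,0,0,0,-0.14],[0,0,0,0,0,0],[0,0,0,0,0,0]]]'
python3 - <<'E'
from h import *
st();s=cam("scene");rows(.4922,.1172,.305,122,1)
p=proj(s,[.4922,.1172,.16])[0];print(p)
x,y=int(p[0]),int(p[1]);cv2.imwrite("pics/s2.png",cv2.resize(s[0][y-65:y+30,x-50:x+50],None,fx=6,fy=6,interpolation=cv2.INTER_CUBIC)[:,:,::-1])
print("crop org",x-50,y-65)
E
```

```text
clock: 6.4
tool_pos: [0.4931, 0.1175, 0.3046]
eef_rot: [0.485, 0.874, -0.0, 0.0]
contact_force: [0.3, -0.6, -2.3]
opening: 0.145
finger_force: 55.0
t 6.4 p [0.4931 0.1175 0.3046] yaw 121.93 tilt [-0.0001 -0.0004] F [ 0.3 -0.6 -2.3] M [-0.1  -0.09  0.01] op 12.7 ff 55.0 q7 -0.23
[[[-0.0,-0.001,-0.0003,-0.0002,0.0003,-0.0004]]]
[301.56510623 218.2677441 ]
crop org 251 153
```

View pics/s2.png

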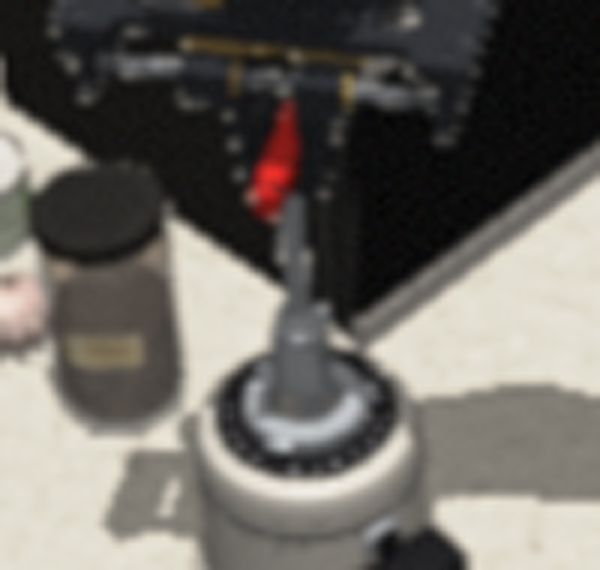

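The scene crop shows the foot hanging at about crop (301,405), with the collar spanning x 243–368 (centre ≈305). So the foot is over the throat to within 2 mm, and I'll lower it carefully.

```bash
python3 -m jog '[[[0,-0.001,0.006,0,0,0],[0,0,0.006,0,0,0],[0,0,0.006,0,0,0],[0,0,0.006,0,0,0],[0,0,0.006,0,0,0],[0,0,0,0,0,0]]]'
python3 - <<'E'
from h import *
st();s=cam("scene");print(proj(s,[[.4922,.1172,.174],[.4922,.1172,.16]])*6-np.array([251,153])*6)
E
```

```text
clock: 7.2
tool_pos: [0.4918, 0.1176, 0.2742]
eef_rot: [0.484, 0.875, -0.0, -0.0]
contact_force: [-0.7, 0.5, -1.3]
opening: 0.147
finger_force: 55.0
t 7.2 p [0.4918 0.1176 0.2742] yaw 122.15 tilt [-0.001  -0.0004] F [-0.7  0.5 -1.3] M [-0.06 -0.13  0.02] op 13.0 ff 55.0 q7 -0.26
[[302.03576606 372.62943988]
 [303.39063738 391.60646459]]
```

```bash
python3 -m jog '[[[0,0,0.01,0,0,0],[0,0,0.01,0,0,0],[0,0,0.01,0,0,0],[0,0,0.01,0,0,0],[0,0,0.01,0,0,0],[0,0,0.01,0,0,0],[0,0,0,0,0,0],[0,0,0,0,0,0]]]'
python3 -c "
from h import *
st()"
```

```text
clock: 8.25
tool_pos: [0.4923, 0.118, 0.2149]
eef_rot: [0.484, 0.875, 0.0, 0.0]
contact_force: [0.9, -0.0, -2.3]
opening: 0.15
finger_force: 55.0
t 8.25 p [0.4923 0.118  0.2149] yaw 122.15 tilt [0.0005 0.0002] F [ 0.9 -0.  -2.3] M [-0.05 -0.1  -0.01] op 13.2 ff 55.0 q7 -0.35
```

```bash
python3 -m jog '[[[0,0,0.002,0,0,0],[0,0,0.002,0,0,0],[0,0,0.002,0,0,0],[0,0,0.002,0,0,0],[0,0,0.002,0,0,0],[0,0,0.002,0,0,0],[0,0,0.002,0,0,0],[0,0,0,0,0,0]]]'
python3 -c "
from h import *
st()"
python3 -m jog '[[[0,0,0.001,0,0,0],[0,0,0.001,0,0,0],[0,0,0,0,0,0]]]'
python3 -c "
from h import *
st()"
```

```text
clock: 9.25
tool_pos: [0.492, 0.1177, 0.2005]
eef_rot: [0.484, 0.875, -0.0, -0.0]
contact_force: [0.1, -0.3, -1.6]
opening: 0.147
finger_force: 55.0
t 9.25 p [0.492  0.1177 0.2005] yaw 122.15 tilt [-0.0003 -0.0002] F [ 0.1 -0.3 -1.6] M [ 0.01 -0.17 -0.02] op 13.0 ff 55.0 q7 -0.37
clock: 9.62
tool_pos: [0.492, 0.1177, 0.1986]
eef_rot: [0.484, 0.875, -0.0, -0.0]
contact_force: [0.9, 0.1, -1.4]
opening: 0.152
finger_force: 55.0
t 9.62 p [0.492  0.1177 0.1986] yaw 122.15 tilt [-0.0001 -0.0001] F [ 0.9  0.1 -1.4] M [-0.03 -0.16  0.01] op 13.4 ff 55.0 q7 -0.37
```

Foot is about 19.5 mm above the disc. I'll go on in 1 mm steps.

```bash
for i in 1 2 3; do :; done; python3 -m jog '[[[0,0,0.001,0,0,0],[0,0,0.001,0,0,0],[0,0,0.001,0,0,0],[0,0,0,0,0,0]]]'
python3 -c "
from h import *
st()"
```

```text
clock: 10.12
tool_pos: [0.492, 0.1177, 0.1956]
eef_rot: [0.484, 0.875, -0.0, -0.0]
contact_force: [-0.1, 0.1, -2.1]
opening: 0.15
finger_force: 55.0
t 10.12 p [0.492  0.1177 0.1956] yaw 122.15 tilt [-0.0001 -0.0001] F [-0.1  0.1 -2.1] M [-0.03 -0.16  0.  ] op 13.2 ff 55.0 q7 -0.38
```

```bash
python3 -m jog '[[[0,0,0.001,0,0,0],[0,0,0.001,0,0,0],[0,0,0,0,0,0]]]'
python3 -c "
from h import *
st()"
python3 -m jog '[[[0,0,0.001,0,0,0],[0,0,0,0,0,0]]]'
python3 -c "
from h import *
st()"
```

```text
clock: 10.5
tool_pos: [0.492, 0.1177, 0.1936]
eef_rot: [0.484, 0.875, -0.0, -0.0]
contact_force: [0.8, -0.5, -2.9]
opening: 0.15
finger_force: 55.0
t 10.5 p [0.492  0.1177 0.1936] yaw 122.14 tilt [-0.0001 -0.0002] F [ 0.8 -0.5 -2.9] M [ 0.01 -0.09  0.01] op 13.2 ff 55.0 q7 -0.38
clock: 10.75
tool_pos: [0.492, 0.1177, 0.1926]
eef_rot: [0.484, 0.875, -0.0, -0.0]
contact_force: [0.1, 0.8, -2.1]
opening: 0.147
finger_force: 55.0
t 10.75 p [0.492  0.1177 0.1926] yaw 122.14 tilt [-0.0001 -0.0001] F [ 0.1  0.8 -2.1] M [-0.01 -0.12  0.01] op 13.0 ff 55.0 q7 -0.38
```

```bash
python3 -m jog '[[[0,0,0.001,0,0,0],[0,0,0.001,0,0,0],[0,0,0.001,0,0,0],[0,0,0.001,0,0,0],[0,0,0,0,0,0]]]'
python3 -c "
from h import *
st()"
python3 -m jog '[[[0,0,0.001,0,0,0],[0,0,0.001,0,0,0],[0,0,0.001,0,0,0],[0,0,0.001,0,0,0],[0,0,0.001,0,0,0],[0,0,0.001,0,0,0],[0,0,0,0,0,0]]]'
python3 -c "
from h import *
st()"
```

```text
clock: 11.38
tool_pos: [0.492, 0.1177, 0.1886]
eef_rot: [0.484, 0.875, -0.0, -0.0]
contact_force: [0.2, 0.1, -3.1]
opening: 0.144
finger_force: 55.0
t 11.38 p [0.492  0.1177 0.1886] yaw 122.15 tilt [-0.0001 -0.0001] F [ 0.2  0.1 -3.1] M [-0.01 -0.15 -0.01] op 12.7 ff 55.0 q7 -0.39
clock: 12.25
tool_pos: [0.492, 0.1178, 0.1826]
eef_rot: [0.484, 0.875, -0.0, -0.0]
contact_force: [-0.3, -0.4, -2.5]
opening: 0.152
finger_force: 55.0
t 12.25 p [0.492  0.1178 0.1826] yaw 122.15 tilt [-0.0001 -0.0001] F [-0.3 -0.4 -2.5] M [-0.04 -0.1   0.05] op 13.4 ff 55.0 q7 -0.4
```

```bash
python3 -m jog '[[[0,0,0.001,0,0,0],[0,0,0.001,0,0,0],[0,0,0.0005,0,0,0],[0,0,0,0,0,0],[0,0,0,0,0,0]]]'
python3 -c "
from h import *
st()"
python3 -m jog '[[[0,0,0.0005,0,0,0],[0,0,0.0005,0,0,0],[0,0,0,0,0,0]]]'
python3 -c "
from h import *
st()"
```

```text
clock: 12.88
tool_pos: [0.4921, 0.1178, 0.1802]
eef_rot: [0.484, 0.875, 0.0, 0.0]
contact_force: [0.2, 0.5, -2.2]
opening: 0.152
finger_force: 55.0
t 12.88 p [0.4921 0.1178 0.1802] yaw 122.14 tilt [ 0.0001 -0.    ] F [ 0.2  0.5 -2.2] M [ 0.01 -0.13  0.02] op 13.4 ff 55.0 q7 -0.4
clock: 13.25
tool_pos: [0.492, 0.1177, 0.1792]
eef_rot: [0.484, 0.875, -0.0, 0.0]
contact_force: [0.3, 0.3, -1.5]
opening: 0.148
finger_force: 55.0
t 13.25 p [0.492  0.1177 0.1792] yaw 122.15 tilt [-0.     -0.0001] F [ 0.3  0.3 -1.5] M [-0.01 -0.15  0.01] op 13.0 ff 55.0 q7 -0.4
```

```bash
python3 -m jog '[[[0,0,0,0,0,0.07],[0,0,0,0,0,0.07],[0,0,0,0,0,0.07],[0,0,0,0,0,0.07],[0,0,0,0,0,0.07],[0,0,0,0,0,0.07],[0,0,0,0,0,0]]]'
python3 -c "
from h import *
st()"
python3 -m jog '[[[0,0,0,0,0,0.04],[0,0,0,0,0,0]]]'
python3 -c "
from h import *
st()"
```

```text
clock: 14.12
tool_pos: [0.4921, 0.1177, 0.1792]
eef_rot: [0.655, 0.756, -0.0, 0.0]
contact_force: [0.6, -1.0, -3.4]
opening: 0.158
finger_force: 55.0
t 14.12 p [0.4921 0.1177 0.1792] yaw 98.14 tilt [ 0.0002 -0.0004] F [ 0.6 -1.  -3.4] M [-0.13 -0.18  0.13] op 13.9 ff 55.0 q7 -0.72
clock: 14.38
tool_pos: [0.4921, 0.1177, 0.1792]
eef_rot: [0.671, 0.742, -0.0, 0.0]
contact_force: [0.8, -0.5, -2.7]
opening: 0.152
finger_force: 55.0
t 14.38 p [0.4921 0.1177 0.1792] yaw 95.79 tilt [ 0.0001 -0.0001] F [ 0.8 -0.5 -2.7] M [-0.15 -0.24  0.09] op 13.4 ff 55.0 q7 -0.75
```

```bash
python3 -m jog '[[[0,0,0,0,0,0.04],[0,0,0,0,0,0]]]' >/dev/null
python3 -c "
from h import *
st()"
python3 -m jog '[[[0,0,0,0,0,0.04],[0,0,0,0,0,0]]]'>/dev/null
python3 -c "
from h import *
st()"
```

```text
t 14.62 p [0.4921 0.1177 0.1792] yaw 93.47 tilt [ 0.0001 -0.0002] F [ 0.7 -0.8 -3.1] M [-0.12 -0.19  0.09] op 13.0 ff 55.0 q7 -0.78
t 14.88 p [0.4921 0.1177 0.1792] yaw 91.17 tilt [ 0.0001 -0.0002] F [-0.3 -0.4 -2.3] M [-0.13 -0.2   0.12] op 13.3 ff 55.0 q7 -0.81
```

```bash
python3 -c "
from h import *
m=[get_state()['moment'][2] for _ in range(5)];print(m)"
```

```text
[np.float64(0.11728128383063297), np.float64(0.11728128383063297), np.float64(0.11728128383063297), np.float64(0.11728128383063297), np.float64(0.11728128383063297)]
```

```bash
python3 -m jog '[[[0,0,0,0,0,0.04],[0,0,0,0,0,0]]]' >/dev/null
python3 -c "
from h import *
st()"
python3 -m jog '[[[0,0,0,0,0,0.04],[0,0,0,0,0,0]]]'>/dev/null
python3 -c "
from h import *
st()"
```

```text
t 15.12 p [0.4921 0.1177 0.1792] yaw 88.87 tilt [ 0.     -0.0002] F [ 0.8 -0.4 -3.2] M [-0.16 -0.24  0.19] op 13.2 ff 55.0 q7 -0.84
t 15.38 p [0.4921 0.1178 0.1792] yaw 86.59 tilt [ 0.0001 -0.0002] F [-0.  -0.9 -2.4] M [-0.14 -0.22  0.12] op 12.9 ff 55.0 q7 -0.87
```

```bash
python3 -m jog '[[[0,0,0,0,0,0.04],[0,0,0,0,0,0]]]' >/dev/null
python3 -c "
from h import *
st()"
python3 -m jog '[[[0,0,0,0,0,0.04],[0,0,0,0,0,0]]]'>/dev/null
python3 -c "
from h import *
st()"
```

```text
t 15.62 p [0.4921 0.1177 0.1792] yaw 84.29 tilt [ 0.0001 -0.0002] F [ 0.8 -0.9 -3.1] M [-0.16 -0.16  0.07] op 13.1 ff 55.0 q7 -0.9
t 15.88 p [0.4921 0.1177 0.1792] yaw 82.0 tilt [ 0.0001 -0.0002] F [ 0.4 -0.6 -2.4] M [-0.21 -0.21  0.14] op 13.2 ff 55.0 q7 -0.93
```

```bash
python3 -m jog '[[[0,0,0,0,0,0.05],[0,0,0,0,0,0]]]' >/dev/null
python3 -c "
from h import *
st()"
python3 -m jog '[[[0,0,0,0,0,0.05],[0,0,0,0,0,0]]]'>/dev/null
python3 -c "
from h import *
st()"
```

```text
t 16.12 p [0.492  0.1178 0.1792] yaw 79.13 tilt [ 0.0001 -0.0002] F [ 1.1 -1.1 -3.8] M [-0.12 -0.24  0.16] op 13.3 ff 55.0 q7 -0.96
t 16.38 p [0.4921 0.1178 0.1792] yaw 76.26 tilt [ 0.0001 -0.0002] F [ 1.5 -0.1 -3. ] M [-0.16 -0.17  0.13] op 13.2 ff 55.0 q7 -1.0
```

```bash
python3 -m jog '[[[0,0,0,0,0,0.05],[0,0,0,0,0,0]]]' >/dev/null
python3 -c "
from h import *
st()"
python3 -m jog '[[[0,0,0,0,0,0.04],[0,0,0,0,0,0]]]'>/dev/null
python3 -c "
from h import *
st()"
```

```text
t 16.62 p [0.492  0.1178 0.1792] yaw 73.4 tilt [ 0.     -0.0002] F [-0.2 -0.1 -3.4] M [-0.15 -0.22  0.1 ] op 13.2 ff 55.0 q7 -1.03
t 16.88 p [0.4921 0.1178 0.1792] yaw 71.11 tilt [ 0.0001 -0.0002] F [ 0.7 -1.3 -2.4] M [-0.16 -0.2   0.1 ] op 13.4 ff 55.0 q7 -1.06
```

```bash
python3 -m jog '[[[0,0,0,0,0,0.04],[0,0,0,0,0,0]]]' >/dev/null
python3 -c "
from h import *
st()"
python3 -m jog '[[[0,0,0,0,0,0.04],[0,0,0,0,0,0]]]'>/dev/null
python3 -c "
from h import *
st()"
```

```text
t 17.12 p [0.4921 0.1177 0.1792] yaw 68.82 tilt [ 0.     -0.0002] F [ 0.7 -0.1 -3.4] M [-0.18 -0.16  0.11] op 13.3 ff 55.0 q7 -1.09
t 17.38 p [0.4921 0.1178 0.1792] yaw 66.55 tilt [ 0.0001 -0.0002] F [ 0.1 -0.9 -2.8] M [-0.19 -0.13  0.21] op 13.1 ff 55.1 q7 -1.12
```

Mz may be rising, so I'll continue in small steps.

```bash
python3 -m jog '[[[0,0,0,0,0,0.02],[0,0,0,0,0,0]]]' >/dev/null
python3 -c "
from h import *
st()"
python3 -m jog '[[[0,0,0,0,0,0.02],[0,0,0,0,0,0]]]'>/dev/null
python3 -c "
from h import *
st()"
```

```text
t 17.62 p [0.4921 0.1178 0.1792] yaw 65.42 tilt [ 0.0001 -0.0001] F [ 0.7 -0.2 -2.6] M [-0.22 -0.16  0.28] op 13.0 ff 55.2 q7 -1.13
t 17.88 p [0.492  0.1178 0.1792] yaw 64.27 tilt [ 0.     -0.0001] F [ 0.  -0.6 -2.3] M [-0.21 -0.18  0.29] op 13.0 ff 55.2 q7 -1.15
```

```bash
python3 -m jog '[[[0,0,0,0,0,0.03],[0,0,0,0,0,0]]]' >/dev/null
python3 -c "
from h import *
st()"
python3 -m jog '[[[0,0,0,0,0,0],[0,0,0,0,0,0]]]'>/dev/null
python3 -c "
from h import *
st()"
```

```text
t 18.12 p [0.492  0.1178 0.1792] yaw 62.55 tilt [ 0.     -0.0002] F [-0.5 -0.2 -2.7] M [-0.22 -0.12  0.41] op 12.8 ff 55.3 q7 -1.17
t 18.38 p [0.4921 0.1178 0.1792] yaw 62.56 tilt [ 0.0001 -0.0001] F [ 0.2 -0.7 -2.1] M [-0.21 -0.11  0.43] op 12.8 ff 55.3 q7 -1.17
```

```bash
python3 -m jog '[[[0,0,0,0,0,-0.06],[0,0,0,0,0,-0.06],[0,0,0,0,0,-0.06],[0,0,0,0,0,0]]]' >/dev/null
python3 -c "
from h import *
st()"
python3 -m jog '[[[0,0,0,0,0,-0.05],[0,0,0,0,0,-0.05],[0,0,0,0,0,0]]]' >/dev/null
python3 -c "
from h import *
st()"
python3 -m jog '[[[0,0,0,0,0,-0.13],[0,0,0,0,0,-0.13],[0,0,0,0,0,-0.13],[0,0,0,0,0,-0.13],[0,0,0,0,0,-0.13],[0,0,0,0,0,-0.13],[0,0,0,0,0,-0.13],[0,0,0,0,0,-0.13],[0,0,0,0,0,0]]]' >/dev/null
python3 -c "
from h import *
st()"
```

```text
t 18.88 p [0.4921 0.1177 0.1792] yaw 72.76 tilt [-0.0001  0.0003] F [-0.4 -1.  -3.2] M [-0.16 -0.12 -0.01] op 13.2 ff 55.0 q7 -1.04
t 19.25 p [0.492  0.1178 0.1792] yaw 78.62 tilt [-0.0002  0.0002] F [-0.3 -0.4 -2.6] M [-0.07 -0.1  -0.02] op 13.3 ff 55.0 q7 -0.97
t 20.38 p [0.4923 0.1176 0.1792] yaw 138.05 tilt [0.0001 0.0003] F [ 0.3  1.  -2.1] M [-0.07 -0.19 -0.12] op 13.2 ff 55.0 q7 -0.19
```

```bash
python3 -m jog '[[[0,0,0,0,0,-0.14],[0,0,0,0,0,-0.14],[0,0,0,0,0,-0.14],[0,0,0,0,0,-0.14],[0,0,0,0,0,0],[0,0,0,0,0,0]]]' >/dev/null
python3 -c "
from h import *
st()"
python3 -m jog '[[[0,0,0,0,0,0.06],[0,0,0,0,0,0.05],[0,0,0,0,0,0]]]' >/dev/null
python3 -c "
from h import *
st()"
```

```text
t 21.12 p [0.4921 0.1177 0.1792] yaw 170.07 tilt [ 0.0001 -0.0003] F [ 0.5 -0.4 -1.5] M [ 0.   -0.21 -0.09] op 13.1 ff 55.0 q7 0.26
t 21.5 p [0.4919 0.1178 0.1792] yaw 163.92 tilt [ 0.     -0.0006] F [ 0.1  0.3 -2.9] M [ 0.01 -0.19  0.02] op 12.6 ff 55.0 q7 0.17
```

```bash
python3 -m jog '[[[0,0,-0.004,0,0,0],[0,0,-0.008,0,0,0],[0,0,-0.01,0,0,0],[0,0,-0.01,0,0,0],[0,0,-0.015,0,0,0],[0,0,-0.02,0,0,0],[0,0,-0.02,0,0,0],[0,0,-0.02,0,0,0],[0,0,-0.02,0,0,0],[0,0,-0.015,0,0,0],[0,0,0,0,0,0]]]' >/dev/null
python3 -c "
from h import *
st()
rows(.4592,-.182,.325,90,10)"
```

```text
t 22.88 p [0.4925 0.1182 0.3224] yaw 163.96 tilt [0.0022 0.0007] F [ 0.7  0.4 -1.8] M [ 0.04 -0.15  0.05] op 13.1 ff 55.0 q7 0.39
[[[-0.0051,-0.0298,-0.0003,0.0002,0.0001,0.1291],[-0.0089,-0.0289,-0.0003,0.0002,0.0001,0.1291],[-0.0125,-0.0275,-0.0003,0.0002,0.0001,0.1291],[-0.016,-0.0256,-0.0003,0.0002,0.0001,0.1291],[-0.0191,-0.0234,-0.0003,0.0002,0.0001,0.1291],[-0.022,-0.0207,-0.0003,0.0002,0.0001,0.1291],[-0.0245,-0.0177,-0.0003,0.0002,0.0001,0.1291],[-0.0265,-0.0144,-0.0003,0.0002,0.0001,0.1291],[-0.0282,-0.0109,-0.0003,0.0002,0.0001,0.1291],[-0.0293,-0.0072,-0.0003,0.0002,0.0001,0.1291]]]
```

```bash
python3 -m jog '[[[-0.005,-0.030,0,0,0,0.129],[-0.009,-0.029,0,0,0,0.129],[-0.0125,-0.0275,0,0,0,0.129],[-0.016,-0.0255,0,0,0,0.129],[-0.019,-0.0235,0,0,0,0.129],[-0.022,-0.0205,0,0,0,0.129],[-0.0245,-0.0175,0,0,0,0.129],[-0.0265,-0.0145,0,0,0,0.129],[-0.028,-0.011,0,0,0,0.129],[-0.0295,-0.007,0,0,0,0.129],[0,0,0,0,0,0],[0,0,0,0,0,0]]]' >/dev/null
python3 - <<'E'
from h import *
st();rows(.4592,-.182,.325,90,1)
w=cam("wrist");print(cv2.minAreaRect(blob(red(w[0]))))
E
```

```text
t 24.38 p [ 0.4589 -0.1815  0.3208] yaw 90.19 tilt [-0.0008  0.0011] F [ 0.4  0.4 -2.5] M [-0.01 -0.03 -0.01] op 13.0 ff 55.0 q7 -0.08
[[[-0.0005,0.0003,-0.0042,-0.0008,-0.0011,0.0032]]]
((320.5, 249.5), (87.0, 31.0), 90.0)
```

```bash
python3 -m jog '[[[0,0,0.02,0,0,0.003],[0,0,0.025,0,0,0],[0,0,0.025,0,0,0],[0,0,0.025,0,0,0],[0,0,0.02,0,0,0],[0,0,0,0,0,0],[0,0,0,0,0,0]]]' >/dev/null
python3 - <<'E'
from h import *
st();rows(.4592,-.182,.2,90,1)
E
```

```text
t 25.3 p [ 0.4598 -0.1818  0.2069] yaw 89.97 tilt [0.0013 0.0001] F [-0.1  0.4 -2.6] M [-0.03 -0.11 -0.03] op 13.3 ff 55.0 q7 -0.23
[[[-0.0002,-0.0006,0.0069,0.0013,-0.0001,-0.0005]]]
```

```bash
python3 -m jog '[[[0,-0.0005,0.006,0,0,0],[0,0,0.006,0,0,0],[0,0,0.006,0,0,0],[0,0,0.004,0,0,0],[0,0,0,0,0,0]]]' >/dev/null
python3 -c "
from h import *
st()"
```

```text
t 25.93 p [ 0.4584 -0.1825  0.1839] yaw 89.89 tilt [-0.0006  0.0001] F [-0.7 -0.6 -2.6] M [-0.05 -0.08 -0.02] op 13.2 ff 55.0 q7 -0.26
```

Foot is 7 mm into the pocket with no contact.

```bash
python3 -m jog '[[[0,0.0005,0.008,0,0,0],[0,0,0.008,0,0,0],[0,0,0.008,0,0,0],[0,0,0.008,0,0,0],[0,0,0.008,0,0,0],[0,0,0.003,0,0,0],[0,0,0,0,0,0],[0,0,0,0,0,0]]]' >/dev/null
python3 -c "
from h import *
st()"
```

```text
t 26.93 p [ 0.4593 -0.1826  0.1414] yaw 89.88 tilt [ 0.0006 -0.0002] F [ 0.4 -0.2 -2.4] M [-0.02 -0.11 -0.02] op 12.6 ff 55.0 q7 -0.33
```

```bash
python3 -m jog '[[[0,0,0.001,0,0,0],[0,0,0.001,0,0,0],[0,0,0.0005,0,0,0],[0,0,0,0,0,0]]]' >/dev/null
python3 -c "
from h import *
st()"
```

```text
t 27.43 p [ 0.4591 -0.1826  0.1387] yaw 89.88 tilt [ 0.0001 -0.0001] F [ 0.3  0.6 -1.7] M [ 0.   -0.13  0.03] op 13.0 ff 55.0 q7 -0.33
```

```bash
python3 -m jog '[[[0,0,0.0003,0,0,0],[0,0,0,0,0,0],[0,0,0,0,0,0],[0,0,0,0,0,0],[0,0,0,0,0,0]]]' 0.07 >/dev/null
python3 -c "
from h import *
st()"
python3 -m jog '[[[0,0,-0.01,0,0,0],[0,0,-0.025,0,0,0],[0,0,-0.03,0,0,0],[0,0,-0.03,0,0,0],[0,0,-0.02,0,0,0],[0,0,0,0,0,0],[0,0,0,0,0,0],[0,0,0,0,0,0]]]' >/dev/null
python3 - <<'E'
from h import *
st();w=cam("wrist");cv2.imwrite("pics/w3.png",w[0][:,:,::-1])
s=cam("scene");t=cam("top")
rs=cv2.minAreaRect(blob(red(s[0]),(350,160,395,200)));print(rs)
E
```

```text
t 28.05 p [ 0.4591 -0.1826  0.1385] yaw 89.89 tilt [ 0.0001 -0.0001] F [-0.5 -0.5 -0.1] M [-0.05 -0.11 -0.07] op 61.2 ff 0.0 q7 -0.33
t 29.05 p [ 0.4584 -0.1824  0.2525] yaw 89.89 tilt [-0.0019  0.0005] F [-0.8  1.1 -0.4] M [-0.05 -0.13  0.  ] op 69.7 ff 0.0 q7 -0.17
((369.99407958984375, 177.77647399902344), (4.371700286865234, 16.336353302001953), 57.528804779052734)
```

View pics/w3.png

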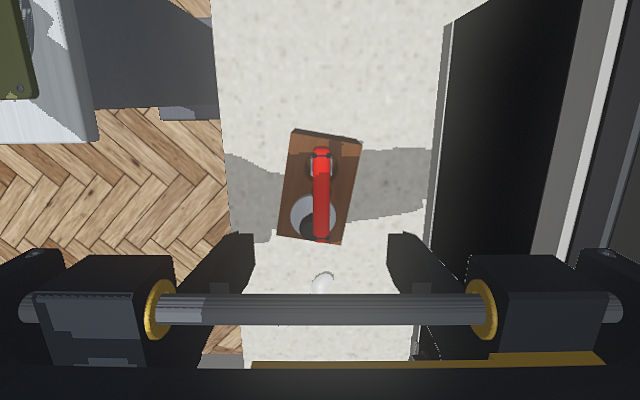

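The key is upright in the stand: the bar sits at (321,195), in the same place over the stand as before, and the gripper is clear of it.

```bash
python3 -c "
from plant import *
print(finish_job())"
```

```text
the job is handed in; nothing more can be done
None
```

I closed the burrs to touch (about 0.43 N m at the wrist), opened them by about a quarter turn, put the key back upright in its pocket and released it. The job was handed in at about 29 s; no verdict came back, and the stem angle is inferred from the tool's turn and torque.

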